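Clamp the detector test plate under its spring clip

TASK

Get the metal-detector test plate ready for its run: swing up the carrier's spring clip until it stays open, lay the yellow plate on the carrier and slide it along between the blue guides, under the clip and into the roofed slot, until you feel it press gently against the sprung end stop inside, and let go of it there. Then ease the clip down by hand, without letting it snap, until both its feet hold the plate. Never force the plate, and do not disturb the carton, bottle and jar.

Things in the scene. Friction and masses are not known exactly. Their poses are not given: they have to be found in the camera images.
- carrier: White base plate 250 x 140 x 12 mm, fixed to the table; origin at the centre of its underside; +x is the way in (the plate slides towards +x), y across, z up. Its flat top at z = 12 mm is bare from x = -125 to 5 mm. The clip's hinge axis lies along y at x = 85, z = 45 mm.
- channel_mouth (a point): Start of the straight channel, on the carrier's top, mid-width, axes as the carrier's. Two blue rails 10 mm tall leave 63 mm between them from here to 80 mm further in (+x); ahead of it (-x) they flare open over 20 mm.
- slot_mouth (a point): Floor of the slot at the front edge of its blue roof, 35 mm past channel_mouth; slot 10 mm high, roof top 14 mm above this point, roof 45 mm deep. Inside, hidden and not measured, is the sprung end stop: its face stands 10 to 22 mm past this point, to be found by feel. It yields 5 mm at 3.5 N per mm. The plate is home with its front edge on this face; a few N is right, over 16 N harms it.
- clip_unit: Hinge of the clip: two bearings on aluminium posts (y = +-53 mm, 55 mm tall) of the carrier; origin on the hinge axis midway, axes as the carrier's. It carries the clip: a wire bail whose arms (y = +-43 mm) reach 75 mm to a cross bar with two feet (y = +-25 mm, 11 mm wide) reaching 32 mm below the bar when shut. Opened, the feet point to the carrier's -x.
- clip_bar (a point): Middle of the clip's red cross bar, 10 mm in diameter, along the carrier's y, free for 38 mm between the feet: pinch it there from above, fingers closing along the carrier's x. At clip angle q it is at carrier x = 85 - 75 cos q, z = 45 + 75 sin q (mm), y = 0.
- clip (a joint): Opening angle of the clip, rad: 0 shut (feet 1 mm above the bare carrier), 1.45 fully open. Over-centre spring: below 0.70 it pulls shut, above 0.70 it pulls open and stays. It takes up to about 9 N at the bar to swing. On the plate its feet rest at about 0.07. Let go on the way down, it snaps shut.
- card_centre (a point): Centre of the yellow test plate, 140 x 60 x 6 mm (x, y, z), 150 g, half-way up its 6 mm; +x is its front edge, which goes in first. It starts flat on the table, clear of everything. It is brittle: keep every push on it, down or sideways, under about 25 N (it slides with some 1 to 4 N of friction).
- card_grip (a point): Grip point on the plate's black upright tab, 14 mm thick (along the plate's x), 36 mm wide, its top 44 mm above the plate's underside; the point is 30 mm above the underside, at x = -57 mm from the plate's centre. Axes as the plate's.
- carton: White and red sealed carton 80 x 110 x 60 mm, bystander; origin under its centre.
- sanitiser: White bottle, blue cap, 60 mm across, 150 mm tall, bystander; origin under its centre.
- jar: Amber jar, red lid, 64 mm across, 90 mm tall, bystander; origin under its centre.
There are look-alikes about, which are no part of the job. Of the things shaped like the part that bears card_centre, the yellow one is meant.

How it is judged:
By the outcome, as a careful person would: the job done as asked, in the order asked, and still so for the second after the job is handed in, with the robot touching nothing.
It also fails if it takes over 72 s, if anything falls off the work surface, if the arm or the gripper's body presses on something with over 40 N, if the wrist force passes 120 N, or if a joint passes its speed limit or range.

ROBOT

A 6-joint arm with a two-finger parallel gripper is mounted at the origin on the work surface. World frame = base frame: x ahead of the robot, y to its left, z up, the work surface at z = 0. Lengths are in m, angles in degrees, forces in N, time in s.
With the tool pointing down it reaches from about 0.25 to 0.775 m from the base axis. Payload 4 kg.
Tool frame: the origin (TCP) lies between the finger pads; the fingertips stand 14 mm ahead of it and the grasp point (between the pads) lies 5 mm behind it; z points along the fingers, y is the line along which they close (so a half turn about z gives the same grasp; the last joint's range is limited). The gripper opens to 94 mm and grips with 3 to 60 N. Pads are 16 mm wide; open, the fingers measure 119 mm over their backs; the gripper's body (75 mm by 177 mm) begins 78 mm behind the grasp point.
Start: joints at [63.077, 4.996, 78.535, -0, 96.463, -5.907], TCP at [0.197, 0.513, 0.22] pointing down, gripper open.
Joint ranges: [-177.83, 177.83], [-43.37, 116.18], [15.69, 146.23], [-61.86, 241.86], [9.47, 152.12], [-147.06, 147.06]. Speed limits (degrees/s): [159.86, 159.86, 180, 180, 180, 180].

INTERFACE

Orientations are given as a 3x3 rotation matrix whose columns are the frame's x, y, z axes.
In Python, from bench import r, viewer gives the robot as it stands. The module is installed in compiled form; this text tells all that it offers.
- The arm moves only by the tool send_rows, never from a script. Its argument "series" is a list of rows, each a list of 3 entries, a list of its own where there are three numbers: the shift along the tool's x, y, z in cm, then the turn, a rotation vector about the tool's x, y, z in degrees, then the finger opening in cm, from 0 to 9.4. A call has 1 to 5 rows; each row shifts and turns the commanded pose from where the row before left it, along the tool's axes as they then stand; what a row does not reach is not made up. A row lasts 1/10 s, in which the tool goes at most 50 mm and 8.59 degrees, less where a joint would pass 70% of its speed; a pose out of reach is approached as far as the arm can. A call is refused whole if a number of a shift passes 5 or a number of a turn 8.59, either way. A call with a gripper value outside its range is refused whole. The fingers move at their own pace and stop on an object; the grip force is fixed at half the most. Time passes only in rows, so rows that do not move let the fingers close. It gives the time, the measured TCP pose, the force, the opening and the grip force at its end, in the units of the state.
- r.get_obs(): the state, without advancing time (a new reading comes with each control period).
- viewer.get_image(name): name is "side" or "top"; returns the picture (480x640x3 uint8, blue, green, red); there is no depth.
- viewer.camera_params(name): a dict with "intrinsics" (3x3 intrinsics, pixels), "R" (3x3) and "t" (3): a world point X has camera coordinates R X + t. Camera axes: x right, y down, z forward; pixel columns grow to the right and rows downward; lengths in m; the calibration is good to about 2 mm. A picture is of the moment at which its call begins. camera_params takes no time and is no camera call.
- r.finish_job(): hands the job in; it is judged then, once.
The state is a dict: "clock": time; "joints": joint angles; "dq": joint speeds; "tau": joint torques, N m; "position": TCP position; "tool_rot": TCP orientation; "contact_force": force on the tool from outside, world axes, zero at the start; "ft_torque": the same for the moment, N m; "gripper_width": finger opening in m; "gripper_force": force on a finger pad.
Only numpy, scipy, OpenCV 4.12 (cv2) and the standard library are available. Lean on these libraries where they do the work, as an engineer would, in place of code of your own. Each camera call takes 0.05 s, during which the arm holds its last target. There are 200 camera calls.

## Working session

There is one attempt and no reset: what is moved stays moved. The work goes in short steps, Python scripts to look and compute and a tool call to move; the robot and the scene stay as the last step left them, time stands still between calls to the robot, and variables do not carry over. Pictures are saved under pics/ and viewed, at most 10 in all, crops included, and the job is handed in when it is done.

Besides the shell and the picture viewer there is one more tool, called after "Call:" by a JSON object that holds its "fn" and its "kwargs", one argument or row to a line. send_rows: Moves the arm, as the interface text tells. Its arguments: {"type":"object","properties":{"series":{"type":"array"}},"required":["series"]}

```bash
mkdir -p pics
python3 - <<'E'
from bench import r, viewer
import cv2,numpy as np
for n in("side","top"):
    cv2.imwrite(f"pics/{n}0.png",viewer.get_image(n))
    p=viewer.camera_params(n);print(n,p["intrinsics"],p["R"],p["t"], -np.array(p["R"]).T@p["t"])
o=r.get_obs();print(o)
E
```

```text
side [[548.25553732   0.         317.79591781]
 [  0.         548.25553732 241.06513918]
 [  0.           0.           1.        ]] [[-0.97913406 -0.20224207  0.01986534]
 [-0.13569905  0.57792824 -0.80472649]
 [ 0.15126881 -0.79063082 -0.59331328]] [0.56417866 0.16924086 1.02447592] [0.42040112 0.82627382 0.73282017]
top [[439.08909533   0.         324.27831023]
 [  0.         439.08909533 240.37243126]
 [  0.           0.           1.        ]] [[ 0.02158865 -0.99976316  0.00274699]
 [-0.98351274 -0.02173103 -0.17952842]
 [ 0.17954559  0.00117408 -0.98374895]] [-0.0807078   0.58252259  0.97409689] [ 0.39976596 -0.06917354  1.06306786]
{'clock': 0.1, 'joints': array([ 6.30761119e+01,  5.03602708e+00,  7.86128085e+01,  9.89249027e-04,
        9.64649386e+01, -5.90707789e+00]), 'dq': array([ 0.0446672 , -0.04998434, -0.25152533, -0.05461508,  0.04230371,
        0.00677925]), 'tau': array([ 1.90274506e-03, -3.41251266e+01, -3.03302765e+01,  7.19661056e-02,
        3.03493766e-02, -1.00708567e-04]), 'position': array([0.19704189, 0.51300075, 0.21843923]), 'tool_rot': array([[-9.33475833e-01,  3.58639139e-01, -9.14448756e-04],
       [ 3.58640237e-01,  9.33474195e-01, -1.76272811e-03],
       [ 2.21431024e-04, -1.97342221e-03, -9.99998028e-01]]), 'contact_force': array([-0.7661278 , -0.16692061, -0.40807765]), 'ft_torque': array([-0.02954857, -0.03487314, -0.01258338]), 'gripper_force': 0.0, 'gripper_width': 0.09410555697287205}
```

View pics/top0.png

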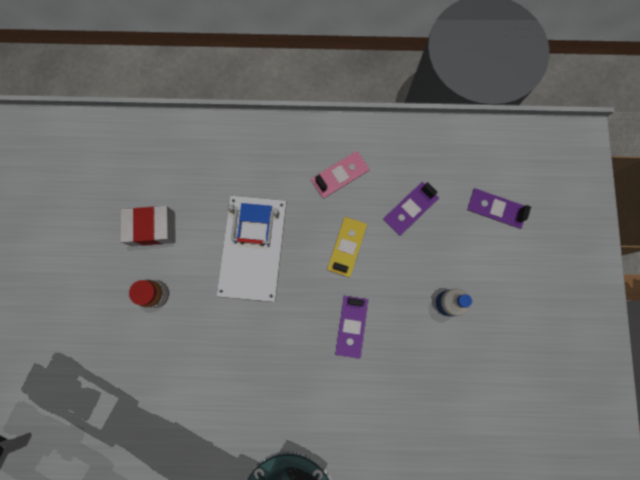

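View pics/side0.png

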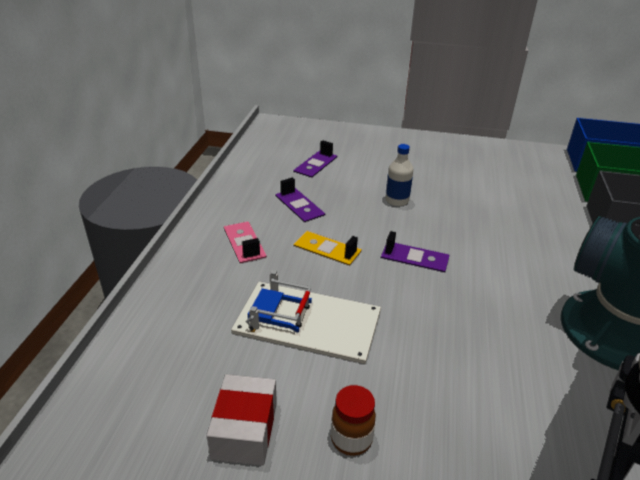

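Top view candidates, all plate-shaped: yellow (347,247), pink (340,175), purple (411,209), (498,208), (352,327). Only the one at (347,247) is yellow, so I choose it. The carrier is at (252,248), with its clip at (253,240).

```bash
cat > h.py <<'E'
from bench import r, viewer
import cv2,numpy as np
from scipy.optimize import least_squares
P={n:viewer.camera_params(n) for n in("side","top")}
def proj(n,X):
    p=P[n];c=np.asarray(X)@np.array(p["R"]).T+p["t"];u=c@np.array(p["intrinsics"]).T
    return u[...,:2]/u[...,2:]
def ray(n,uv,z):
    p=P[n];R=np.array(p["R"]);C=-R.T@p["t"]
    d=R.T@np.linalg.inv(p["intrinsics"])@[uv[0],uv[1],1];return C+d*(z-C[2])/d[2]
def W(pose,X):
    x,y,a=pose;c,s=np.cos(a),np.sin(a);return np.asarray(X)@np.array([[c,s,0],[-s,c,0],[0,0,1]])+[x,y,0]
E
python3 - <<'E'
from h import *
a=cv2.imread("pics/top0.png");b=cv2.imread("pics/side0.png")
A=cv2.resize(a[185:310,205:380],None,fx=4,fy=4,interpolation=2)
cv2.imwrite("pics/c0.png",A)
for n,im,roi in(("top",a,(325,215,370,280)),("side",b,(290,225,365,268))):
    hsv=cv2.cvtColor(im,40);m=cv2.inRange(hsv,(18,120,80),(35,255,255))
    x0,y0,x1,y1=roi;k=np.zeros_like(m);k[y0:y1,x0:x1]=m[y0:y1,x0:x1]
    c=max(cv2.findContours(k,0,1)[0],key=cv2.contourArea);q=cv2.minAreaRect(c)
    h=cv2.convexHull(c);ap=cv2.approxPolyN(h,4) if hasattr(cv2,'approxPolyN') else cv2.boxPoints(q)
    print(n,ap.reshape(-1,2),[ray(n,p,.006).round(4) for p in ap.reshape(-1,2)])
for n,im,roi in(("top",a,(210,190,292,306)),("side",b,(225,265,390,365))):
    hsv=cv2.cvtColor(im,40);m=cv2.inRange(hsv,(0,0,170),(180,60,255)) 
    x0,y0,x1,y1=roi;k=np.zeros_like(m);k[y0:y1,x0:x1]=m[y0:y1,x0:x1]
    c=max(cv2.findContours(k,0,1)[0],key=cv2.contourArea);h=cv2.convexHull(c)
    ap=cv2.approxPolyN(h,4).reshape(-1,2);print(n,ap,[ray(n,p,.012).round(4) for p in ap])
E
```

```text
top [[367 224]
 [350 276]
 [327 269]
 [345 217]] [array([ 0.636 , -0.1723,  0.006 ]), array([ 0.5067, -0.1318,  0.006 ]), array([ 0.5225, -0.076 ,  0.006 ]), array([ 0.6525, -0.1178,  0.006 ])]
side [[362 249]
 [349 265]
 [292 245]
 [307 231]] [array([ 0.5052, -0.1357,  0.006 ]), array([ 0.5242, -0.0739,  0.006 ]), array([ 0.6583, -0.1149,  0.006 ]), array([ 0.6376, -0.1746,  0.006 ])]Traceback (most recent call last):
  File "<stdin>", line 14, in <module>
ValueError: max() iterable argument is empty
```

View pics/c0.png

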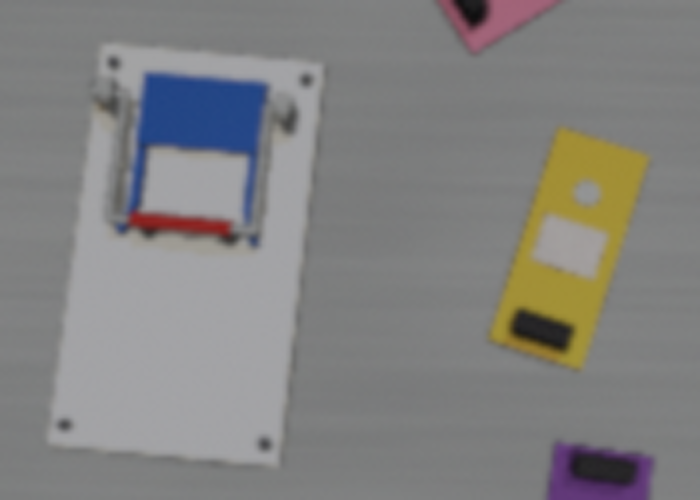

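Run:
```python
from h import *
a=cv2.imread("pics/top0.png");b=cv2.imread("pics/side0.png")
cor={}
for n,im,roi in(("top",a,(208,190,294,308)),("side",b,(222,268,392,366))):
    x0,y0,x1,y1=roi;S=im[y0:y1,x0:x1];g=cv2.resize(S,None,fx=4,fy=4,interpolation=2).min(2)
    t,_=cv2.threshold(S.min(2),0,255,cv2.THRESH_OTSU);m=(g>t).astype(np.uint8)
    c=max(cv2.findContours(m,0,1)[0],key=cv2.contourArea);ap=cv2.approxPolyN(cv2.convexHull(c),4).reshape(-1,2)
    cor[n]=(ap+.5)/4-.5+[x0,y0];print(n,t,cor[n].round(1).tolist(),[ray(n,p,.012).round(4)[:2].tolist() for p in cor[n]])
```

```text
top 96.0 [[293.4, 189.6], [293.4, 307.4], [207.6, 307.4], [207.6, 189.6]] [[0.7181, 0.0116], [0.4288, 0.0017], [0.4244, 0.2045], [0.7133, 0.2245]]
side 104.0 [[391.4, 267.6], [391.4, 365.4], [221.6, 365.4], [221.6, 267.6]] [[0.4356, -0.0779], [0.4102, 0.186], [0.6907, 0.249], [0.7792, 0.0019]]
```

```bash
cat >> h.py <<'E'
from scipy.ndimage import map_coordinates
def fit(imgs,pose,L,Wd,z,chan,rng=5,skip=lambda X:False,it=8):
    s=np.linspace(-.45,.45,25);E=[]
    for t in s:
        E+=[((t*L,Wd/2,z),(0,1,0)),((t*L,-Wd/2,z),(0,-1,0)),((L/2,t*Wd,z),(1,0,0)),((-L/2,t*Wd,z),(-1,0,0))]
    E=[e for e in E if not skip(e[0])];X=np.array([e[0] for e in E]);N=np.array([e[1] for e in E])
    offs=np.arange(-rng,rng+.01,.25);pose=np.array(pose,float)
    for k in range(it):
        D=[]
        for n,im in imgs.items():
            g=cv2.GaussianBlur(chan(im.astype(float)),(0,0),.7);u=proj(n,W(pose,X));v=proj(n,W(pose,X+N*1e-3))-u
            v/=np.linalg.norm(v,axis=1)[:,None];p=u[:,None]+v[:,None]*offs[None,:,None]
            I=map_coordinates(g,[p[...,1],p[...,0]],order=1);G=I[:,:-4]-I[:,4:]
            j=G.argmax(1);ok=G.max(1)>.4*np.median(G.max(1))
            D.append((n,u+v*(offs[j]+.5)[:,None],v,ok))
        def res(q): return np.concatenate([((proj(n,W(q,X))-T)*v).sum(1)[ok] for n,T,v,ok in D])
        pose=least_squares(res,pose,loss='soft_l1',f_scale=.5).x
    rs=res(pose);return pose,np.sqrt(np.mean(rs**2)),len(rs)
E
python3 - <<'E'
from h import *
im={"top":cv2.imread("pics/top0.png"),"side":cv2.imread("pics/side0.png")}
wh=lambda i:i.min(2); ye=lambda i:i[...,2]-i[...,0]
tl=np.array([ray("top",p,.012) for p in((229.6,195.4),(285.4,201.1),(274.1,300.9),(216.7,294.6))])
c=tl.mean(0);d=tl[:2].mean(0)-tl[2:].mean(0);print(tl.round(3),c,np.linalg.norm(d))
c0=(c[0],c[1],np.arctan2(d[1],d[0]))
for s in(["top","side"],["top"],["side"]):
    q,e,n=fit({k:im[k] for k in s},c0,.25,.14,.012,wh,4);print("carrier",s,q[:2].round(4),np.degrees(q[2]).round(2),e.round(2),n)
    q,e,n=fit({k:im[k] for k in s},(.579,-.1245,np.radians(-17.5)),.14,.06,.006,ye,4);print("plate",s,q[:2].round(4),np.degrees(q[2]).round(2),e.round(2),n)
E
```

```text
[[0.7   0.169 0.012]
 [0.688 0.03  0.012]
 [0.443 0.048 0.012]
 [0.455 0.185 0.012]] [0.57143811 0.10810363 0.012     ] 0.24555151279984236
carrier ['top', 'side'] [0.5733 0.1066] -4.03 0.89 195
plate ['top', 'side'] [ 0.5803 -0.1243] -17.2 0.6 196
carrier ['top'] [0.5713 0.108 ] -4.09 0.49 98
plate ['top'] [ 0.5793 -0.1237] -17.06 0.29 100
carrier ['side'] [0.5744 0.1048] -4.66 0.55 96
plate ['side'] [ 0.5816 -0.1265] -17.6 0.44 97
```

Yellow plate fit is centre ≈(0.5805,−0.1248) at −17.2°, with sizes that match. The carrier is at ≈(0.573,0.1065), −4.1°. The two cameras agree to within 3 mm, and the same offset appears on both objects. Next I move above the clip bar and turn.

Call:
{"fn": "send_rows", "kwargs": {
  "series": [
    [[-4.2, -2, 0], [0, 0, 0], 9.4],
    [[-4.2, -2, 0], [0, 0, 0], 9.4],
    [[-4.2, -2, 0], [0, 0, 0], 9.4],
    [[-4.2, -2, 0], [0, 0, 0], 9.4],
    [[-4.2, -2, 0], [0, 0, 0], 9.4]
  ]
}}

```text
clock: 0.6
position: [0.3581, 0.3432, 0.219]
tool_rot: [[-0.934, 0.358, -0.0], [0.358, 0.934, -0.0], [0.0, -0.0, -1.0]]
contact_force: [-0.3, 0.4, 0.3]
gripper_width: 0.094
gripper_force: 0.0
```

Call:
{"fn": "send_rows", "kwargs": {
  "series": [
    [[-4.2, -2, 0], [0, 0, 0], 9.4],
    [[-4.2, -2, 0], [0, 0, 0], 9.4],
    [[-4.2, -2, 0], [0, 0, 0], 9.4],
    [[-4.2, -2, 0], [0, 0, 0], 9.4],
    [[-4.2, -2, 0], [0, 0, 0], 9.4]
  ]
}}

```text
clock: 1.1
position: [0.5184, 0.1744, 0.219]
tool_rot: [[-0.933, 0.359, -0.001], [0.359, 0.933, 0.0], [0.001, -0.0, -1.0]]
contact_force: [-0.5, 1.4, 1.1]
gripper_width: 0.0941
gripper_force: 0.0
```

Call:
{"fn": "send_rows", "kwargs": {
  "series": [
    [[-4.2, -2, 0], [0, 0, 0], 9.4],
    [[-4.2, -2, 0], [0, 0, 0], 9.4],
    [[0, 0, 0], [0, 0, 8.1], 9.4],
    [[0, 0, 0], [0, 0, 8.1], 9.4],
    [[0, 0, 0], [0, 0, 8.1], 9.4]
  ]
}}

```text
clock: 1.6
position: [0.5817, 0.1079, 0.2184]
tool_rot: [[-0.698, 0.716, -0.002], [0.716, 0.698, 0.0], [0.001, -0.001, -1.0]]
contact_force: [0.7, 0.5, -0.1]
gripper_width: 0.0937
gripper_force: 0.0
```

Call:
{"fn": "send_rows", "kwargs": {
  "series": [
    [[0, 0, 0], [0, 0, 8.1], 6],
    [[0, 0, 0], [0, 0, 8.1], 6],
    [[0, 0, 0], [0, 0, 8.1], 6],
    [[0, 0, 0], [0, 0, 8.1], 6],
    [[0, 0, 0], [0, 0, 8.1], 6]
  ]
}}

```text
clock: 2.1
position: [0.5813, 0.1086, 0.2187]
tool_rot: [[-0.067, 0.998, -0.001], [0.998, 0.067, -0.0], [0.0, -0.001, -1.0]]
contact_force: [0.8, 0.4, -0.5]
gripper_width: 0.0607
gripper_force: 0.0
```

Call:
{"fn": "send_rows", "kwargs": {
  "series": [
    [[0, 0, 0], [0, 0, 8.1], 6],
    [[0, 0, 0], [0, 0, 0], 6]
  ]
}}

```text
clock: 2.3
position: [0.5814, 0.1086, 0.2188]
tool_rot: [[0.068, 0.998, -0.001], [0.998, -0.068, -0.0], [-0.0, -0.001, -1.0]]
contact_force: [0.9, -1.0, 0.4]
gripper_width: 0.0601
gripper_force: 0.0
```

```bash
cat > d.py <<'E'
# usage: d.py x y z yaw(deg of tool y in world): prints shift in tool axes [cm] and yaw turn about tool z
import sys;from bench import r;import numpy as np
from scipy.spatial.transform import Rotation as Ro
x,y,z,a=map(float,sys.argv[1:5]);o=r.get_obs();R=o["tool_rot"];a=np.radians(a)
ty=np.array([np.cos(a),np.sin(a),0]);tz=np.array([0,0,-1.]);T=np.c_[np.cross(ty,tz),ty,tz]
print("t",o["clock"],"pos",o["position"].round(4),"yaw",np.degrees(np.arctan2(R[1,1],R[0,1])).round(2),"F",o["contact_force"].round(1),"w",round(o["gripper_width"],4),o["gripper_force"])
print("shift cm (now axes)",((R.T@(np.array([x,y,z])-o["position"]))*100).round(2),"(target axes)",((T.T@(np.array([x,y,z])-o["position"]))*100).round(2),"turn",np.degrees(Ro.from_matrix(R.T@T).as_rotvec()).round(2))
E
python3 d.py .583 .1058 .13 -4.2
```

```text
t 2.3 pos [0.5814 0.1086 0.2188] yaw -3.9 F [ 0.9 -1.   0.4] w 0.0601 0.0
shift cm (now axes) [-0.27  0.19  8.88] (target axes) [-0.27  0.18  8.88] turn [-0.07  0.01  0.3 ]
```

Call:
{"fn": "send_rows", "kwargs": {
  "series": [
    [[-0.27, 0.18, 3.5], [0, 0, 0.3], 5],
    [[0, 0, 4], [0, 0, 0], 5],
    [[0, 0, 3], [0, 0, 0], 5],
    [[0, 0, 2.5], [0, 0, 0], 5],
    [[0, 0, 0], [0, 0, 0], 5]
  ]
}}

```text
clock: 2.8
position: [0.5798, 0.1055, 0.0842]
tool_rot: [[0.071, 0.997, -0.01], [0.997, -0.071, -0.001], [-0.002, -0.01, -1.0]]
contact_force: [-0.8, -0.1, -1.0]
gripper_width: 0.05
gripper_force: 0.0
```

```bash
python3 - <<'E'
from h import *
a=viewer.get_image("side");b=viewer.get_image("top")
A=cv2.resize(a[230:380,210:410],(640,480),interpolation=2);B=cv2.resize(b[185:305,210:300],(360,480),interpolation=2)
cv2.imwrite("pics/s1.png",cv2.resize(np.hstack([A,B]),(800,384)))
E
python3 d.py .583 .1058 .042 -4.2
```

```text
t 2.9 pos [0.5831 0.1058 0.0894] yaw -4.12 F [-0.3  0.9  0.8] w 0.0503 0.0
shift cm (now axes) [-0.01 -0.01  4.74] (target axes) [-0.01 -0.01  4.74] turn [-0.05  0.    0.08]
```

View pics/s1.png

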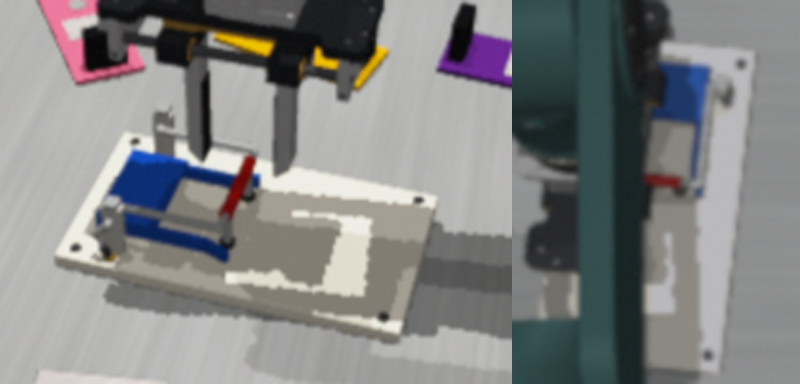

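The side crop shows the open fingers at (205,155) and (285,170), straddling the red bar at (240,185) mid-way between the feet. I go down and pinch.

Call:
{"fn": "send_rows", "kwargs": {
  "series": [
    [[0, 0, 2], [0, 0, 0], 5],
    [[0, 0, 1.5], [0, 0, 0], 5],
    [[0, 0, 1.2], [0, 0, 0], 5],
    [[0, 0, 0], [0, 0, 0], 5],
    [[0, 0, 0], [0, 0, 0], 3]
  ]
}}

```text
clock: 3.4
position: [0.5834, 0.1059, 0.0427]
tool_rot: [[0.073, 0.997, 0.0], [0.997, -0.073, 0.0], [0.0, 0.0, -1.0]]
contact_force: [0.0, -1.0, 0.3]
gripper_width: 0.0451
gripper_force: 0.0
```

Call:
{"fn": "send_rows", "kwargs": {
  "series": [
    [[0, 0, 0], [0, 0, 0], 1.4],
    [[0, 0, 0], [0, 0, 0], 1],
    [[0, 0, 0], [0, 0, 0], 0.6],
    [[0, 0, 0], [0, 0, 0], 0.6],
    [[0, 0, 0], [0, 0, 0], 0.6]
  ]
}}

```text
clock: 3.9
position: [0.5826, 0.1059, 0.0428]
tool_rot: [[0.073, 0.997, -0.002], [0.997, -0.073, 0.0], [0.0, -0.002, -1.0]]
contact_force: [-2.1, 0.6, 3.4]
gripper_width: 0.0092
gripper_force: 30.0
```

```bash
python3 d.py .583 .1058 .042 -4.2
```

```text
t 3.9 pos [0.5826 0.1059 0.0428] yaw -4.21 F [-2.1  0.6  3.4] w 0.0092 30.00228524208069
shift cm (now axes) [-0.01  0.04  0.08] (target axes) [-0.01  0.04  0.08] turn [-0.09 -0.   -0.01]
```

Call:
{"fn": "send_rows", "kwargs": {
  "series": [
    [[0, 0.04, -0.75], [0, 0, 0], 0.6],
    [[0, 0.11, -0.74], [0, 0, 0], 0.6],
    [[0, 0.19, -0.73], [0, 0, 0], 0.6],
    [[0, 0.26, -0.7], [0, 0, 0], 0.6],
    [[0, 0.33, -0.68], [0, 0, 0], 0.6]
  ]
}}

```text
clock: 4.4
position: [0.5903, 0.1051, 0.0781]
tool_rot: [[0.073, 0.997, -0.006], [0.997, -0.073, -0.0], [-0.001, -0.006, -1.0]]
contact_force: [-5.8, 0.9, -6.0]
gripper_width: 0.0089
gripper_force: 30.0
```

```bash
python3 d.py .592 .1052 .079 -4.2
```

```text
t 4.4 pos [0.5903 0.1051 0.0781] yaw -4.21 F [-5.8  0.9 -6. ] w 0.0089 30.000064373016357
shift cm (now axes) [ 0.02  0.17 -0.09] (target axes) [ 0.02  0.17 -0.09] turn [-0.36  0.04 -0.01]
```

Following nicely with the bar held.

Call:
{"fn": "send_rows", "kwargs": {
  "series": [
    [[0, 0.39, -0.64], [0, 0, 0], 0.6],
    [[0, 0.45, -0.6], [0, 0, 0], 0.6],
    [[0, 0.51, -0.55], [0, 0, 0], 0.6],
    [[0, 0.56, -0.5], [0, 0, 0], 0.6],
    [[0, 0.61, -0.44], [0, 0, 0], 0.6]
  ]
}}

```text
clock: 4.9
position: [0.6177, 0.1029, 0.1108]
tool_rot: [[0.073, 0.997, 0.001], [0.997, -0.073, -0.001], [-0.001, 0.002, -1.0]]
contact_force: [-6.5, -0.9, 8.4]
gripper_width: 0.0088
gripper_force: 30.0
```

Call:
{"fn": "send_rows", "kwargs": {
  "series": [
    [[0, 0.65, -0.37], [0, 0, 0], 0.6],
    [[0, 0.68, -0.31], [0, 0, 0], 0.6],
    [[0, 0.71, -0.24], [0, 0, 0], 0.6],
    [[0, 0.73, -0.16], [0, 0, 0], 0.6],
    [[0, 0.2, -0.02], [0, 0, 0], 0.6]
  ]
}}

```text
clock: 5.4
position: [0.6483, 0.1007, 0.1195]
tool_rot: [[0.074, 0.997, 0.002], [0.997, -0.074, -0.0], [-0.0, 0.002, -1.0]]
contact_force: [-6.8, -2.0, 10.8]
gripper_width: 0.0091
gripper_force: 30.0
```

Call:
{"fn": "send_rows", "kwargs": {
  "series": [
    [[0, 0, 0], [0, 0, 0], 0.6],
    [[0, 0, 0], [0, 0, 0], 0.6]
  ]
}}

```text
clock: 5.6
position: [0.6483, 0.1007, 0.1195]
tool_rot: [[0.074, 0.997, 0.003], [0.997, -0.074, -0.0], [-0.0, 0.003, -1.0]]
contact_force: [-3.1, -1.8, 8.4]
gripper_width: 0.009
gripper_force: 30.0
```

```bash
python3 d.py .5826 .1059 .0428 -4.2
```

```text
t 5.6 pos [0.6483 0.1007 0.1195] yaw -4.23 F [-3.1 -1.8  8.4] w 0.009 30.003039836883545
shift cm (now axes) [ 0.03 -6.61  7.65] (target axes) [ 0.04 -6.59  7.67] turn [ 0.15  0.01 -0.03]
```

Bar is at the open stop (6.6 cm along, ≈1.45 rad). I open the fingers and rise.

Call:
{"fn": "send_rows", "kwargs": {
  "series": [
    [[0, 0, 0], [0, 0, 0], 2],
    [[0, 0, 0], [0, 0, 0], 3],
    [[0, 0, 0], [0, 0, 0], 3.4],
    [[0, 0, 0], [0, 0, 0], 3.4],
    [[0, 0, -2], [0, 0, 0], 3.4]
  ]
}}

```text
clock: 6.1
position: [0.6452, 0.1011, 0.1326]
tool_rot: [[0.073, 0.997, -0.008], [0.997, -0.073, -0.0], [-0.001, -0.008, -1.0]]
contact_force: [0.8, 0.9, -0.8]
gripper_width: 0.0342
gripper_force: 0.0
```

Call:
{"fn": "send_rows", "kwargs": {
  "series": [
    [[0, 0, -4], [0, 0, 0], 3.4],
    [[0, 0, -4], [0, 0, 0], 3.4],
    [[0, 0, 0], [0, 0, 0], 6]
  ]
}}

```text
clock: 6.4
position: [0.6502, 0.1015, 0.2248]
tool_rot: [[0.073, 0.997, 0.014], [0.997, -0.073, 0.001], [0.002, 0.013, -1.0]]
contact_force: [-0.1, -1.0, 1.4]
gripper_width: 0.0389
gripper_force: 0.0
```

Run:
```python
import subprocess,numpy as np
# tab: use the camera-mean plate pose, offset -57 mm
a=np.radians(-17.2);x=.5803-.057*np.cos(a);y=-.1248-.057*np.sin(a)
print(x,y);print(subprocess.getoutput(f"python3 d.py {x} {y} .20 72.8"))
```

```text
0.5258491333590265 -0.10794464114748933
t 6.4 pos [0.6502 0.1015 0.2248] yaw -4.21 F [-0.1 -1.   1.4] w 0.0389 0.0
shift cm (now axes) [-21.81 -10.9    2.29] (target axes) [  5.69 -23.69   2.48] turn [  0.74   0.41 -77.  ]
```

Call:
{"fn": "send_rows", "kwargs": {
  "series": [
    [[-4.36, -2.18, 0], [0, 0, 0], 6],
    [[-4.36, -2.18, 0], [0, 0, 0], 6],
    [[-4.36, -2.18, 0], [0, 0, 0], 6],
    [[-4.36, -2.18, 0], [0, 0, 0], 6],
    [[-4.36, -2.18, 0], [0, 0, 0], 6]
  ]
}}

```text
clock: 6.9
position: [0.5211, -0.1094, 0.2156]
tool_rot: [[0.073, 0.997, -0.001], [0.997, -0.073, 0.0], [0.0, -0.001, -1.0]]
contact_force: [0.6, -0.1, 0.1]
gripper_width: 0.0603
gripper_force: 0.0
```

Call:
{"fn": "send_rows", "kwargs": {
  "series": [
    [[0, 0, 0], [0, 0, -8.55], 6],
    [[0, 0, 0], [0, 0, -8.55], 6],
    [[0, 0, 0], [0, 0, -8.55], 6],
    [[0, 0, 0], [0, 0, -8.55], 6],
    [[0, 0, 0], [0, 0, -8.55], 6]
  ]
}}

```text
clock: 7.4
position: [0.5222, -0.1082, 0.2156]
tool_rot: [[-0.628, 0.778, -0.001], [0.778, 0.628, 0.001], [0.001, -0.001, -1.0]]
contact_force: [0.8, -0.4, 0.5]
gripper_width: 0.06
gripper_force: 0.0
```

Call:
{"fn": "send_rows", "kwargs": {
  "series": [
    [[0, 0, 0], [0, 0, -8.55], 6],
    [[0, 0, 0], [0, 0, -8.55], 6],
    [[0, 0, 0], [0, 0, -8.55], 6],
    [[0, 0, 0], [0, 0, -8.55], 6],
    [[0, 0, 0], [0, 0, 0], 6]
  ]
}}

```text
clock: 7.9
position: [0.5223, -0.1081, 0.2156]
tool_rot: [[-0.955, 0.297, -0.001], [0.297, 0.955, 0.001], [0.002, 0.0, -1.0]]
contact_force: [-0.0, 0.6, -0.5]
gripper_width: 0.0601
gripper_force: 0.0
```

```bash
python3 d.py .5258 -.1079 .08 72.8
python3 - <<'E'
from h import *
a=viewer.get_image("side");b=viewer.get_image("top")
A=cv2.resize(a[215:375,210:410],(600,480),interpolation=2);B=cv2.resize(b[180:310,200:380],(600,433),interpolation=2)
cv2.imwrite("pics/s2.png",cv2.resize(np.hstack([A[:433],B]),(800,289)))
E
```

```text
t 7.9 pos [ 0.5223 -0.1081  0.2156] yaw 72.72 F [-0.   0.6 -0.5] w 0.0601 0.0
shift cm (now axes) [-0.35  0.12 13.56] (target axes) [-0.33  0.13 13.56] turn [ 0.01 -0.09 -0.08]
```

View pics/s2.png

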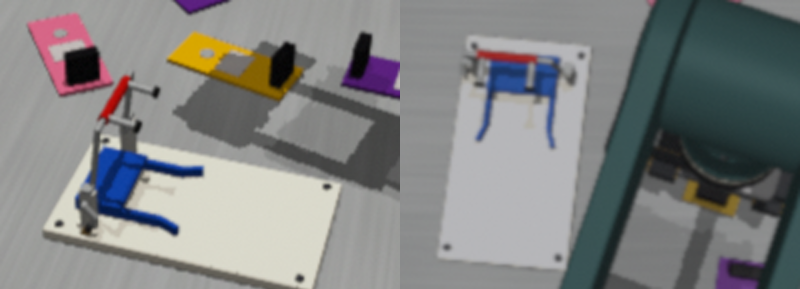

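The crop shows the clip standing open, with its red bar at (115,100), feet pointing to −x, and the rails flaring towards −x. The yellow tab at (283,65) stands clear under the gripper. I go down to grip the tab across its width.

Call:
{"fn": "send_rows", "kwargs": {
  "series": [
    [[-0.34, 0.12, 4], [0, 0, 0], 6],
    [[0, 0, 4.5], [0, 0, 0], 6],
    [[0, 0, 4.5], [0, 0, 0], 6],
    [[0, 0, 3], [0, 0, 0], 6],
    [[0, 0, 0], [0, 0, 0], 6]
  ]
}}

```text
clock: 8.5
position: [0.5219, -0.1068, 0.051]
tool_rot: [[-0.954, 0.299, -0.011], [0.299, 0.954, 0.004], [0.012, 0.0, -1.0]]
contact_force: [-0.6, 1.0, -0.4]
gripper_width: 0.0602
gripper_force: 0.0
```

```bash
python3 d.py .5258 -.1079 .027 72.8
```

```text
t 8.5 pos [ 0.5219 -0.1068  0.051 ] yaw 72.61 F [-0.6  1.  -0.4] w 0.0602 0.0
shift cm (now axes) [-0.43  0.01  2.39] (target axes) [-0.4   0.01  2.4 ] turn [ 0.01 -0.68 -0.19]
```

Call:
{"fn": "send_rows", "kwargs": {
  "series": [
    [[0, 0, 1], [0, 0, -0.2], 6],
    [[0, 0, 0.9], [0, 0, 0], 6],
    [[0, 0, 0], [0, 0, 0], 6],
    [[0, 0, 0], [0, 0, 0], 6]
  ]
}}

```text
clock: 8.9
position: [0.527, -0.1084, 0.0389]
tool_rot: [[-0.956, 0.294, 0.002], [0.294, 0.956, -0.001], [-0.002, 0.0, -1.0]]
contact_force: [-0.5, -0.3, -0.1]
gripper_width: 0.06
gripper_force: 0.0
```

```bash
python3 d.py .5258 -.1079 .027 72.8
```

```text
t 8.9 pos [ 0.527  -0.1084  0.0389] yaw 72.92 F [-0.5 -0.3 -0.1] w 0.06 0.0
shift cm (now axes) [0.13 0.01 1.19] (target axes) [0.13 0.01 1.19] turn [0.   0.12 0.12]
```

Call:
{"fn": "send_rows", "kwargs": {
  "series": [
    [[0.1, 0, 0.7], [0, 0, 0], 5],
    [[0, 0, 0.4], [0, 0, 0], 4.5],
    [[0, 0, 0], [0, 0, 0], 4],
    [[0, 0, 0], [0, 0, 0], 3.2],
    [[0, 0, 0], [0, 0, 0], 3]
  ]
}}

```text
clock: 9.4
position: [0.525, -0.1078, 0.0266]
tool_rot: [[-0.956, 0.294, -0.0], [0.294, 0.956, 0.0], [0.0, 0.0, -1.0]]
contact_force: [-0.3, 1.2, -1.5]
gripper_width: 0.0359
gripper_force: 30.0
```

Call:
{"fn": "send_rows", "kwargs": {
  "series": [
    [[0, 0, 0], [0, 0, 0], 3],
    [[0, 0, 0], [0, 0, 0], 3]
  ]
}}

```text
clock: 9.6
position: [0.525, -0.1078, 0.0266]
tool_rot: [[-0.956, 0.294, -0.0], [0.294, 0.956, 0.0], [0.0, 0.0, -1.0]]
contact_force: [-0.1, 0.1, -2.0]
gripper_width: 0.0356
gripper_force: 30.0
```

```bash
python3 d.py .5258 -.1079 .027 72.8
```

```text
t 9.6 pos [ 0.525  -0.1078  0.0266] yaw 72.93 F [-0.1  0.1 -2. ] w 0.0356 29.999642372131348
shift cm (now axes) [-0.08  0.01 -0.04] (target axes) [-0.08  0.01 -0.04] turn [ 0.01 -0.03  0.13]
```

Tab gripped (35.6 mm). I lift and carry it to a hover ahead of the flare.

Call:
{"fn": "send_rows", "kwargs": {
  "series": [
    [[0, 0, -1], [0, 0, 0], 3],
    [[0, 0, -2], [0, 0, 0], 3],
    [[0, 0, -3], [0, 0, 0], 3],
    [[0, 0, -3], [0, 0, 0], 3],
    [[0, 0, -1], [0, 0, 0], 3]
  ]
}}

```text
clock: 10.1
position: [0.5273, -0.1085, 0.1314]
tool_rot: [[-0.956, 0.293, 0.007], [0.293, 0.956, -0.002], [-0.008, 0.0, -1.0]]
contact_force: [0.6, -1.2, -1.1]
gripper_width: 0.0359
gripper_force: 30.0
```

Call:
{"fn": "send_rows", "kwargs": {
  "series": [
    [[1.0, 1.3, 0], [0, 0, 0], 3],
    [[2, 2.7, 0], [0, 0, 0], 3],
    [[2, 2.7, 0], [0, 0, 0], 3],
    [[2, 2.6, 0], [0, 0, 0], 3],
    [[2, 2.6, 0], [0, 0, 0], 3]
  ]
}}

```text
clock: 10.6
position: [0.4715, 0.0344, 0.1244]
tool_rot: [[-0.956, 0.293, -0.004], [0.293, 0.956, 0.001], [0.005, -0.0, -1.0]]
contact_force: [0.7, -0.0, -0.9]
gripper_width: 0.0354
gripper_force: 30.0
```

Call:
{"fn": "send_rows", "kwargs": {
  "series": [
    [[2, 2.6, 0], [0, 0, 0], 3],
    [[2, 2.6, 0], [0, 0, 0], 3],
    [[1.4, 1.9, 0], [0, 0, -3], 3],
    [[0, 0, 0], [0, 0, -5], 3],
    [[0, 0, 0], [0, 0, -4.9], 3]
  ]
}}

```text
clock: 11.1
position: [0.4407, 0.1176, 0.1244]
tool_rot: [[-0.998, 0.066, -0.004], [0.066, 0.998, 0.0], [0.004, -0.0, -1.0]]
contact_force: [1.3, 0.4, -1.2]
gripper_width: 0.0358
gripper_force: 30.0
```

Call:
{"fn": "send_rows", "kwargs": {
  "series": [
    [[0, 0, 0], [0, 0, 0], 3],
    [[0, 0, 0], [0, 0, 0], 3]
  ]
}}

```text
clock: 11.3
position: [0.4419, 0.1164, 0.1253]
tool_rot: [[-0.997, 0.074, -0.003], [0.074, 0.997, 0.0], [0.003, -0.0, -1.0]]
contact_force: [0.2, -0.2, -1.5]
gripper_width: 0.0357
gripper_force: 30.0
```

```bash
python3 d.py .4433 .1159 .0736 85.85
```

```text
t 11.3 pos [0.4419 0.1164 0.1253] yaw 85.76 F [ 0.2 -0.2 -1.5] w 0.0357 29.99959498643875
shift cm (now axes) [-0.15 -0.04  5.17] (target axes) [-0.14 -0.04  5.17] turn [-0.01 -0.16 -0.09]
```

Call:
{"fn": "send_rows", "kwargs": {
  "series": [
    [[-0.14, -0.04, 1.5], [0, 0, -0.1], 3],
    [[0, 0, 2.5], [0, 0, 0], 3],
    [[0, 0, 2.2], [0, 0, 0], 3],
    [[0, 0, 1.5], [0, 0, 0], 3],
    [[0, 0, 0], [0, 0, 0], 3]
  ]
}}

```text
clock: 11.8
position: [0.4419, 0.1151, 0.0466]
tool_rot: [[-0.997, 0.073, -0.007], [0.073, 0.997, -0.001], [0.007, -0.001, -1.0]]
contact_force: [-0.7, 0.6, -1.4]
gripper_width: 0.0355
gripper_force: 30.0
```

Call:
{"fn": "send_rows", "kwargs": {
  "series": [
    [[0, 0, 0], [0, 0, 0], 3]
  ]
}}

```text
clock: 11.9
position: [0.4444, 0.1155, 0.0496]
tool_rot: [[-0.997, 0.072, -0.001], [0.072, 0.997, 0.0], [0.001, 0.0, -1.0]]
contact_force: [-0.8, 0.1, -1.4]
gripper_width: 0.0359
gripper_force: 30.0
```

```bash
python3 d.py .4433 .1159 .0386 85.85
python3 - <<'E'
from h import *
im={n:viewer.get_image(n) for n in P}
for n in im: cv2.imwrite(f"pics/{n}3.png",im[n])
A=cv2.resize(im["side"][230:390,210:410],(600,480),interpolation=2);B=cv2.resize(im["top"][180:325,200:340],(464,480),interpolation=2)
cv2.imwrite("pics/s3.png",cv2.resize(np.hstack([A,B]),(800,361)))
E
```

```text
t 11.9 pos [0.4444 0.1155 0.0496] yaw 85.87 F [-0.8  0.1 -1.4] w 0.0359 29.999690651893616
shift cm (now axes) [0.11 0.03 1.1 ] (target axes) [0.11 0.03 1.1 ] turn [ 0.   -0.05  0.02]
```

View pics/s3.png

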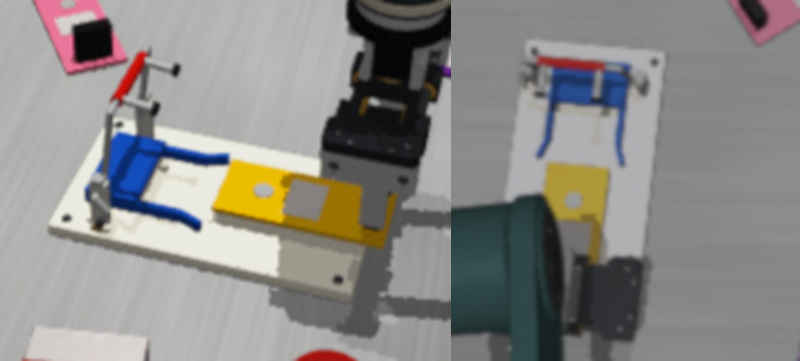

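The crops show the plate hovering flat and in line just before the flare, front edge at about (545–608,165) in the top crop, between the flare tips at (541,155) and (622,163). Now I refine the lateral offset relative to the carrier.

Run:
```python
from h import *
im={n:cv2.imread(f"pics/{n}3.png") for n in P}; i0={n:cv2.imread(f"pics/{n}0.png") for n in P}
wh=lambda i:i.min(2); ye=lambda i:i[...,2]-i[...,0]; bl=lambda i:i[...,0]-i[...,2]
a=np.radians(-4.15);x,y=.4444+.057*np.cos(a),.1155+.057*np.sin(a)
for n,sk in(("top",lambda X:X[0]<.005 ),("side",lambda X:X[0]<-.04 or X[0]<-.069)):
    q,e,k=fit({n:im[n]},(x,y,a),.14,.06,.029,ye,4,sk)
    c,_,_=fit({n:i0[n]},(.573,.1065,a),.25,.14,.012,wh,4)
    R=np.array([[np.cos(c[2]),np.sin(c[2])],[-np.sin(c[2]),np.cos(c[2])]])
    print(n,"plate",q[:2].round(4),np.degrees(q[2]).round(2),e.round(2),k,"carrier",c[:2].round(4),np.degrees(c[2]).round(2),"plate in carrier",(R@(q[:2]-c[:2])*1e3).round(1),"expected",(np.r_[x,y]-q[:2]).round(4))
    # rail centre line: blue inner edges at rail top z=.022, carrier x 28..50
    g=bl(im[n].astype(float));out=[]
    for X in(.030,.036,.042,.048):
        t=np.arange(-.055,.0551,.0005);u=proj(n,W(c,np.c_[np.full_like(t,X),t,np.full_like(t,.022)]))
        I=map_coordinates(cv2.GaussianBlur(g,(0,0),.6),[u[:,1],u[:,0]],order=1);m=t[I>35]
        out.append((X,m[m<0].min().round(4) if (m<0).any() else None,m[m<0].max().round(4) if (m<0).any() else None,m[m>0].min().round(4) if (m>0).any() else None,m[m>0].max().round(4)if (m>0).any() else None))
    print(out)
```

```text
top plate [0.5014 0.1122] -3.91 0.84 46 carrier [0.5713 0.108 ] -4.09 plate in carrier [-70.   -0.7] expected [-0.0001 -0.0009]
[(0.03, np.float64(-0.0375), np.float64(-0.0315), np.float64(0.0315), np.float64(0.037)), (0.036, np.float64(-0.038), np.float64(-0.031), np.float64(0.031), np.float64(0.037)), (0.042, np.float64(-0.038), np.float64(-0.031), np.float64(0.0305), np.float64(0.0375)), (0.048, np.float64(-0.0375), np.float64(-0.0315), np.float64(0.031), np.float64(0.037))]
side plate [0.5033 0.1107] -4.74 0.37 65 carrier [0.5744 0.1049] -4.64 plate in carrier [-71.3   0. ] expected [-0.0021  0.0007]
[(0.03, np.float64(-0.039), np.float64(-0.0245), np.float64(0.0305), np.float64(0.044)), (0.036, np.float64(-0.039), np.float64(-0.024), np.float64(0.0305), np.float64(0.044)), (0.042, np.float64(-0.039), np.float64(-0.0245), np.float64(0.0305), np.float64(0.044)), (0.048, np.float64(-0.039), np.float64(-0.0245), np.float64(0.0305), np.float64(0.044))]
```

Plate is within 0.5 mm of the centreline and 0.2° of parallel. I lower it onto the carrier.

Call:
{"fn": "send_rows", "kwargs": {
  "series": [
    [[0, 0.03, 0.5], [0, 0, 0], 3],
    [[0, 0, 0.4], [0, 0, 0], 3],
    [[0, 0, 0.1], [0, 0, 0], 3],
    [[0, 0, 0], [0, 0, 0], 3],
    [[0, 0, 0], [0, 0, 0], 3]
  ]
}}

```text
clock: 12.5
position: [0.4447, 0.1159, 0.0398]
tool_rot: [[-0.997, 0.071, 0.0], [0.071, 0.997, 0.0], [-0.0, 0.0, -1.0]]
contact_force: [0.2, -0.4, -1.2]
gripper_width: 0.0359
gripper_force: 30.0
```

```bash
python3 d.py .4433 .1159 .0386 85.85
```

```text
t 12.5 pos [0.4447 0.1159 0.0398] yaw 85.93 F [ 0.2 -0.4 -1.2] w 0.0359 29.999673664569855
shift cm (now axes) [ 0.14 -0.01  0.12] (target axes) [ 0.14 -0.01  0.12] turn [0.01 0.   0.08]
```

Call:
{"fn": "send_rows", "kwargs": {
  "series": [
    [[0, 0, 0.1], [0, 0, 0.1], 3],
    [[0, 0, 0.05], [0, 0, 0], 3],
    [[0, 0, 0], [0, 0, 0], 3],
    [[0, 0, 0], [0, 0, 0], 3]
  ]
}}

```text
clock: 12.9
position: [0.4448, 0.1159, 0.0385]
tool_rot: [[-0.997, 0.073, 0.0], [0.073, 0.997, 0.0], [-0.0, 0.0, -1.0]]
contact_force: [-0.8, 0.0, 0.4]
gripper_width: 0.0356
gripper_force: 30.0
```

```bash
python3 d.py .4433 .1159 .0386 85.85
```

```text
t 12.9 pos [0.4448 0.1159 0.0385] yaw 85.83 F [-0.8  0.   0.4] w 0.0356 30.0
shift cm (now axes) [ 0.15 -0.01 -0.01] (target axes) [ 0.15 -0.01 -0.01] turn [ 0.01  0.02 -0.02]
```

Down, touching lightly. I slide in.

Call:
{"fn": "send_rows", "kwargs": {
  "series": [
    [[-0.3, 0, 0], [0, 0, 0], 3],
    [[-0.5, 0, 0], [0, 0, 0], 3],
    [[-0.5, 0, 0], [0, 0, 0], 3],
    [[-0.5, 0, 0], [0, 0, 0], 3],
    [[-0.4, 0, 0], [0, 0, 0], 3]
  ]
}}

```text
clock: 13.4
position: [0.467, 0.1143, 0.0385]
tool_rot: [[-0.997, 0.073, -0.001], [0.073, 0.997, 0.0], [0.001, 0.0, -1.0]]
contact_force: [-3.9, 0.6, 5.1]
gripper_width: 0.0354
gripper_force: 30.0
```

Call:
{"fn": "send_rows", "kwargs": {
  "series": [
    [[0, 0, 0], [0, 0, 0], 3]
  ]
}}

```text
clock: 13.5
position: [0.4677, 0.1142, 0.0385]
tool_rot: [[-0.997, 0.073, 0.001], [0.073, 0.997, 0.0], [-0.001, 0.0, -1.0]]
contact_force: [-2.1, 0.3, 2.7]
gripper_width: 0.0356
gripper_force: 30.0
```

```bash
python3 d.py .4433 .1159 .0386 85.85
```

```text
t 13.5 pos [0.4677 0.1142 0.0385] yaw 85.82 F [-2.1  0.3  2.7] w 0.0356 30.000445246696472
shift cm (now axes) [ 2.45 -0.01 -0.01] (target axes) [ 2.45 -0.01 -0.01] turn [ 0.02  0.08 -0.03]
```

Call:
{"fn": "send_rows", "kwargs": {
  "series": [
    [[-0.4, 0, 0], [0, 0, 0], 3],
    [[-0.4, 0, 0], [0, 0, 0], 3],
    [[-0.4, 0, 0], [0, 0, 0], 3],
    [[-0.4, 0, 0], [0, 0, 0], 3],
    [[0, 0, 0], [0, 0, 0], 3]
  ]
}}

```text
clock: 14.0
position: [0.4833, 0.1131, 0.0385]
tool_rot: [[-0.997, 0.073, 0.001], [0.073, 0.997, 0.0], [-0.001, 0.0, -1.0]]
contact_force: [-2.6, 0.1, 3.8]
gripper_width: 0.0356
gripper_force: 30.0
```

```bash
python3 d.py .4433 .1159 .0386 85.85
```

```text
t 14.0 pos [0.4833 0.1131 0.0385] yaw 85.83 F [-2.6  0.1  3.8] w 0.0356 30.000743865966797
shift cm (now axes) [ 4.01 -0.01 -0.01] (target axes) [ 4.01 -0.01 -0.01] turn [ 0.01  0.06 -0.02]
```

Call:
{"fn": "send_rows", "kwargs": {
  "series": [
    [[-0.4, 0, 0], [0, 0, 0], 3],
    [[-0.4, 0, 0], [0, 0, 0], 3],
    [[-0.4, 0, 0], [0, 0, 0], 3],
    [[-0.4, 0, 0], [0, 0, 0], 3],
    [[0, 0, 0], [0, 0, 0], 3]
  ]
}}

```text
clock: 14.5
position: [0.499, 0.112, 0.0385]
tool_rot: [[-0.997, 0.073, 0.001], [0.073, 0.997, 0.0], [-0.001, 0.0, -1.0]]
contact_force: [-1.6, 1.2, 3.9]
gripper_width: 0.0357
gripper_force: 30.0
```

```bash
python3 d.py .4433 .1159 .0386 85.85
```

```text
t 14.5 pos [0.499  0.112  0.0385] yaw 85.83 F [-1.6  1.2  3.9] w 0.0357 30.000875294208527
shift cm (now axes) [ 5.58 -0.01 -0.01] (target axes) [ 5.58 -0.01 -0.01] turn [ 0.01  0.04 -0.02]
```

Call:
{"fn": "send_rows", "kwargs": {
  "series": [
    [[-0.3, 0, 0], [0, 0, 0], 3],
    [[-0.3, 0, 0], [0, 0, 0], 3],
    [[-0.3, 0, 0], [0, 0, 0], 3],
    [[-0.2, 0, 0], [0, 0, 0], 3],
    [[0, 0, 0], [0, 0, 0], 3]
  ]
}}

```text
clock: 15.0
position: [0.5093, 0.1112, 0.0385]
tool_rot: [[-0.997, 0.073, -0.0], [0.073, 0.997, 0.0], [0.0, 0.0, -1.0]]
contact_force: [-3.7, 0.9, 4.7]
gripper_width: 0.0356
gripper_force: 30.0
```

Call:
{"fn": "send_rows", "kwargs": {
  "series": [
    [[-0.15, 0, 0], [0, 0, 0], 3],
    [[-0.1, 0, 0], [0, 0, 0], 3],
    [[0, 0, 0], [0, 0, 0], 3]
  ]
}}

```text
clock: 15.3
position: [0.5116, 0.111, 0.0385]
tool_rot: [[-0.997, 0.073, -0.001], [0.073, 0.997, 0.0], [0.001, 0.0, -1.0]]
contact_force: [-3.4, 1.1, 5.2]
gripper_width: 0.0357
gripper_force: 30.0
```

```bash
python3 d.py .4433 .1159 .0386 85.85
```

```text
t 15.3 pos [0.5116 0.111  0.0385] yaw 85.84 F [-3.4  1.1  5.2] w 0.0357 30.001152455806732
shift cm (now axes) [ 6.85 -0.01 -0.  ] (target axes) [ 6.85 -0.01 -0.01] turn [ 0.01 -0.05 -0.01]
```

Call:
{"fn": "send_rows", "kwargs": {
  "series": [
    [[-0.1, 0, -0.04], [0, 0, 0], 3],
    [[-0.1, 0, 0], [0, 0, 0], 3],
    [[0, 0, 0], [0, 0, 0], 3]
  ]
}}

```text
clock: 15.6
position: [0.514, 0.1108, 0.0385]
tool_rot: [[-0.997, 0.073, -0.0], [0.073, 0.997, 0.0], [0.0, 0.0, -1.0]]
contact_force: [-3.5, 0.5, 3.5]
gripper_width: 0.036
gripper_force: 30.0
```

Call:
{"fn": "send_rows", "kwargs": {
  "series": [
    [[-0.1, 0, -0.02], [0, 0, 0], 3],
    [[-0.1, 0, 0], [0, 0, 0], 3],
    [[0, 0, 0], [0, 0, 0], 3]
  ]
}}

```text
clock: 15.9
position: [0.5164, 0.1105, 0.0385]
tool_rot: [[-0.997, 0.073, 0.0], [0.073, 0.997, -0.0], [-0.001, -0.0, -1.0]]
contact_force: [0.2, 0.2, -0.2]
gripper_width: 0.0358
gripper_force: 30.0
```

Call:
{"fn": "send_rows", "kwargs": {
  "series": [
    [[-0.08, 0, 0], [0, 0, 0], 3],
    [[-0.08, 0, 0], [0, 0, 0], 3],
    [[0, 0, 0], [0, 0, 0], 3]
  ]
}}

```text
clock: 16.2
position: [0.5173, 0.1105, 0.0385]
tool_rot: [[-0.997, 0.073, -0.001], [0.073, 0.997, -0.0], [0.001, -0.0, -1.0]]
contact_force: [-2.1, 0.1, -1.4]
gripper_width: 0.0361
gripper_force: 30.0
```

Call:
{"fn": "send_rows", "kwargs": {
  "series": [
    [[0, 0, 0], [0, 0, 0], 3],
    [[0, 0, 0], [0, 0, 0], 3]
  ]
}}

```text
clock: 16.4
position: [0.5173, 0.1105, 0.0386]
tool_rot: [[-0.997, 0.073, -0.001], [0.073, 0.997, -0.0], [0.001, -0.0, -1.0]]
contact_force: [-1.4, -0.5, -0.5]
gripper_width: 0.0362
gripper_force: 30.0
```

Call:
{"fn": "send_rows", "kwargs": {
  "series": [
    [[-0.08, 0, 0], [0, 0, 0], 3],
    [[0, 0, 0], [0, 0, 0], 3],
    [[0, 0, 0], [0, 0, 0], 3]
  ]
}}

```text
clock: 16.7
position: [0.5179, 0.1105, 0.0387]
tool_rot: [[-0.997, 0.073, -0.001], [0.073, 0.997, -0.0], [0.001, -0.0, -1.0]]
contact_force: [-4.2, -0.7, -0.7]
gripper_width: 0.0361
gripper_force: 30.0
```

Call:
{"fn": "send_rows", "kwargs": {
  "series": [
    [[-0.08, 0, 0], [0, 0, 0], 3],
    [[0, 0, 0], [0, 0, 0], 3],
    [[0, 0, 0], [0, 0, 0], 3]
  ]
}}

```text
clock: 17.0
position: [0.5183, 0.1104, 0.0386]
tool_rot: [[-0.997, 0.073, -0.002], [0.073, 0.997, -0.0], [0.002, -0.0, -1.0]]
contact_force: [-4.8, -0.4, 1.5]
gripper_width: 0.036
gripper_force: 30.0
```

```bash
python3 d.py .4448 .1159 .0385 85.85
```

```text
t 17.0 pos [0.5183 0.1104 0.0386] yaw 85.84 F [-4.8 -0.4  1.5] w 0.036 30.000193119049072
shift cm (now axes) [7.37 0.01 0.03] (target axes) [7.37 0.01 0.01] turn [-0.01 -0.12 -0.01]
```

Call:
{"fn": "send_rows", "kwargs": {
  "series": [
    [[-0.08, 0, 0], [0, 0, 0], 3],
    [[0, 0, 0], [0, 0, 0], 3],
    [[0, 0, 0], [0, 0, 0], 3]
  ]
}}

```text
clock: 17.3
position: [0.5186, 0.1104, 0.0387]
tool_rot: [[-0.997, 0.073, -0.003], [0.073, 0.997, -0.0], [0.003, -0.0, -1.0]]
contact_force: [-7.1, -0.0, 2.0]
gripper_width: 0.0357
gripper_force: 30.0
```

```bash
python3 d.py .4448 .1159 .0385 85.85
```

```text
t 17.3 pos [0.5186 0.1104 0.0387] yaw 85.84 F [-7.1 -0.   2. ] w 0.0357 30.000287890434265
shift cm (now axes) [7.4  0.01 0.04] (target axes) [7.4  0.01 0.02] turn [-0.01 -0.19 -0.01]
```

Force climbs steadily with each small step (2 → 4 → 5 → 7 N), which is the sprung stop. I ease back a touch, then let go.

Call:
{"fn": "send_rows", "kwargs": {
  "series": [
    [[0.06, 0, 0], [0, 0, 0], 3],
    [[0, 0, 0], [0, 0, 0], 3],
    [[0, 0, 0], [0, 0, 0], 4.4],
    [[0, 0, 0], [0, 0, 0], 5.4],
    [[0, 0, 0], [0, 0, 0], 6]
  ]
}}

```text
clock: 17.8
position: [0.5207, 0.1104, 0.0397]
tool_rot: [[-0.997, 0.073, 0.003], [0.073, 0.997, 0.0], [-0.003, 0.0, -1.0]]
contact_force: [-0.2, 0.6, 0.3]
gripper_width: 0.0562
gripper_force: 0.0
```

Call:
{"fn": "send_rows", "kwargs": {
  "series": [
    [[0, 0, 0], [0, 0, 0], 6],
    [[0, 0, -1], [0, 0, 0], 6],
    [[0, 0, -2.5], [0, 0, 0], 6],
    [[0, 0, -3], [0, 0, 0], 6],
    [[0, 0, -2], [0, 0, 0], 6]
  ]
}}

```text
clock: 18.3
position: [0.5205, 0.1105, 0.127]
tool_rot: [[-0.997, 0.073, 0.004], [0.073, 0.997, 0.0], [-0.004, 0.001, -1.0]]
contact_force: [0.1, 0.5, -0.2]
gripper_width: 0.06
gripper_force: 0.0
```

Call:
{"fn": "send_rows", "kwargs": {
  "series": [
    [[4, 0, -2], [0, 0, 0], 6],
    [[4, 0, -4], [0, 0, 0], 6],
    [[0, 0, -3], [0, 0, 0], 6],
    [[0, 0, 0], [0, 0, 0], 6]
  ]
}}

```text
clock: 18.7
position: [0.4463, 0.1164, 0.2156]
tool_rot: [[-0.997, 0.072, 0.012], [0.072, 0.997, 0.002], [-0.012, 0.003, -1.0]]
contact_force: [-0.5, -0.1, 1.0]
gripper_width: 0.0599
gripper_force: 0.0
```

```bash
python3 d.py .6483 .1007 .22 -4.2
python3 - <<'E'
from h import *
im={n:viewer.get_image(n) for n in P}
A=cv2.resize(im["side"][230:390,210:410],(600,480),interpolation=2);B=cv2.resize(im["top"][180:325,200:340],(464,480),interpolation=2)
cv2.imwrite("pics/s4.png",cv2.resize(np.hstack([A,B]),(800,361)))
a=np.radians(-4.6);ye=lambda i:i[...,2]-i[...,0]
print(fit({"side":im["side"]},(.5775,.106,a),.14,.06,.018,ye,3,lambda X:X[0]>.03 or X[1]>.029))
E
```

```text
t 18.7 pos [0.4463 0.1164 0.2156] yaw 85.87 F [-0.5 -0.1  1. ] w 0.0599 0.0
shift cm (now axes) [-20.27  -0.1   -0.19] (target axes) [-0.08 20.26 -0.44] turn [ 0.66  0.43 90.07]
(array([ 0.57669532,  0.10402979, -0.08659031]), np.float64(0.27832159512331417), 40)
```

View pics/s4.png

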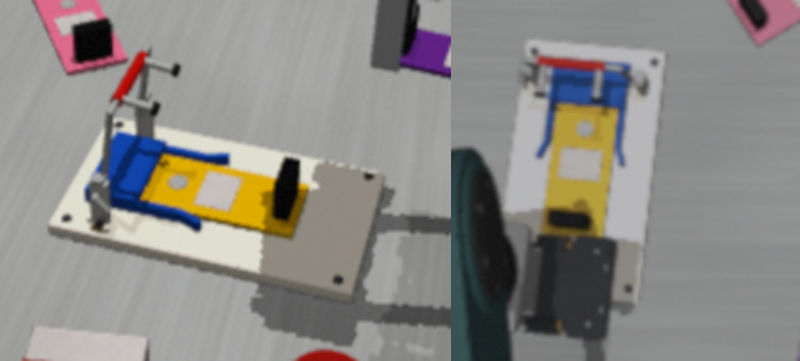

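The plate lies between the rails with its front under the roof and its tab upright, and the clip is still open (side crop bar at (130,75)). I return to the bar.

Call:
{"fn": "send_rows", "kwargs": {
  "series": [
    [[0, 0, 0], [0, 0, 8.2], 5],
    [[0, 0, 0], [0, 0, 8.2], 3.4],
    [[0, 0, 0], [0, 0, 8.2], 3.4],
    [[0, 0, 0], [0, 0, 8.2], 3.4],
    [[0, 0, 0], [0, 0, 8.2], 3.4]
  ]
}}

```text
clock: 19.3
position: [0.4438, 0.1156, 0.207]
tool_rot: [[-0.701, 0.714, -0.004], [0.714, 0.701, -0.0], [0.002, -0.003, -1.0]]
contact_force: [-0.2, -0.1, -0.5]
gripper_width: 0.0343
gripper_force: 0.0
```

Call:
{"fn": "send_rows", "kwargs": {
  "series": [
    [[0, 0, 0], [0, 0, 8.2], 3.4],
    [[0, 0, 0], [0, 0, 8.2], 3.4],
    [[0, 0, 0], [0, 0, 8.2], 3.4],
    [[0, 0, 0], [0, 0, 8.2], 3.4],
    [[0, 0, 0], [0, 0, 8.2], 3.4]
  ]
}}

```text
clock: 19.8
position: [0.4438, 0.1156, 0.207]
tool_rot: [[-0.061, 0.998, -0.004], [0.998, 0.061, -0.0], [-0.0, -0.004, -1.0]]
contact_force: [-0.1, -0.7, -0.1]
gripper_width: 0.0341
gripper_force: 0.0
```

Call:
{"fn": "send_rows", "kwargs": {
  "series": [
    [[0, 0, 0], [0, 0, 8.1], 3.4],
    [[0, 4, 0], [0, 0, 0], 3.4],
    [[0, 4.1, 0], [0, 0, 0], 3.4],
    [[0, 4, 0], [0, 0, 0], 3.4],
    [[0, 4, 0], [0, 0, 0], 3.4]
  ]
}}

```text
clock: 20.3
position: [0.6058, 0.1035, 0.2065]
tool_rot: [[0.075, 0.997, -0.004], [0.997, -0.075, -0.0], [-0.001, -0.004, -1.0]]
contact_force: [0.5, 0.5, 1.6]
gripper_width: 0.0341
gripper_force: 0.0
```

Call:
{"fn": "send_rows", "kwargs": {
  "series": [
    [[0, 4, 0], [0, 0, 0], 3.4],
    [[0, 0, 0], [0, 0, 0], 3.4],
    [[0, 0, 0], [0, 0, 0], 3.4]
  ]
}}

```text
clock: 20.6
position: [0.6443, 0.1006, 0.2054]
tool_rot: [[0.075, 0.997, -0.006], [0.997, -0.075, -0.0], [-0.001, -0.006, -1.0]]
contact_force: [-0.3, -0.0, 0.3]
gripper_width: 0.0338
gripper_force: 0.0
```

```bash
python3 d.py .6483 .1007 .12 -4.2
```

```text
t 20.6 pos [0.6443 0.1006 0.2054] yaw -4.3 F [-0.3 -0.   0.3] w 0.0338 0.0
shift cm (now axes) [0.05 0.46 8.54] (target axes) [0.04 0.4  8.54] turn [-0.37  0.04 -0.1 ]
```

Call:
{"fn": "send_rows", "kwargs": {
  "series": [
    [[0, 0.4, 1], [-0.37, 0, -0.1], 4],
    [[0, 0, 2], [0, 0, 0], 4],
    [[0, 0, 1.5], [0, 0, 0], 4],
    [[0, 0, 0], [0, 0, 0], 4],
    [[0, 0, 0], [0, 0, 0], 4]
  ]
}}

```text
clock: 21.1
position: [0.6481, 0.1007, 0.1643]
tool_rot: [[0.072, 0.997, 0.006], [0.997, -0.072, -0.0], [0.0, 0.006, -1.0]]
contact_force: [0.1, 0.2, 0.1]
gripper_width: 0.0401
gripper_force: 0.0
```

```bash
python3 d.py .6483 .1007 .12 -4.2
```

```text
t 21.1 pos [0.6481 0.1007 0.1643] yaw -4.15 F [0.1 0.2 0.1] w 0.0401 0.0
shift cm (now axes) [-0.   -0.01  4.43] (target axes) [-0.    0.02  4.43] turn [ 0.35 -0.    0.05]
```

Call:
{"fn": "send_rows", "kwargs": {
  "series": [
    [[0, 0, 1.8], [0, 0, 0], 4],
    [[0, 0, 1.5], [0, 0, 0], 4],
    [[0, 0, 1.4], [0, 0, 0], 4],
    [[0, 0, 0], [0, 0, 0], 4],
    [[0, 0, 0], [0, 0, 0], 4]
  ]
}}

```text
clock: 21.6
position: [0.649, 0.1006, 0.1168]
tool_rot: [[0.073, 0.997, 0.006], [0.997, -0.073, -0.0], [-0.0, 0.006, -1.0]]
contact_force: [-0.1, 0.6, 1.2]
gripper_width: 0.0401
gripper_force: 0.0
```

```bash
python3 d.py .6483 .1007 .1155 -4.2
```

```text
t 21.6 pos [0.649  0.1006 0.1168] yaw -4.16 F [-0.1  0.6  1.2] w 0.0401 0.0
shift cm (now axes) [ 0.   -0.07  0.13] (target axes) [ 0.   -0.07  0.13] turn [0.32 0.   0.04]
```

Call:
{"fn": "send_rows", "kwargs": {
  "series": [
    [[0, -0.06, 0.1], [0.3, 0, 0], 3],
    [[0, 0, 0], [0, 0, 0], 2],
    [[0, 0, 0], [0, 0, 0], 1.2],
    [[0, 0, 0], [0, 0, 0], 0.6],
    [[0, 0, 0], [0, 0, 0], 0.6]
  ]
}}

```text
clock: 22.1
position: [0.6482, 0.1007, 0.1167]
tool_rot: [[0.073, 0.997, 0.001], [0.997, -0.073, 0.0], [0.0, 0.001, -1.0]]
contact_force: [-1.6, -0.2, 1.9]
gripper_width: 0.009
gripper_force: 30.0
```

Call:
{"fn": "send_rows", "kwargs": {
  "series": [
    [[0, 0, 0], [0, 0, 0], 0.6],
    [[0, 0, 0], [0, 0, 0], 0.6]
  ]
}}

```text
clock: 22.3
position: [0.6483, 0.1007, 0.1166]
tool_rot: [[0.073, 0.997, 0.001], [0.997, -0.073, 0.0], [0.0, 0.001, -1.0]]
contact_force: [-2.6, -0.4, 2.5]
gripper_width: 0.0092
gripper_force: 30.0
```

```bash
python3 d.py .5829 .1055 .0435 -4.2
```

```text
t 22.3 pos [0.6483 0.1007 0.1166] yaw -4.16 F [-2.6 -0.4  2.5] w 0.0092 30.000584721565247
shift cm (now axes) [ 0.   -6.56  7.31] (target axes) [-0.   -6.55  7.31] turn [ 0.04 -0.01  0.04]
```

Bar held again. I ease it down along the arc at half the earlier speed.

Call:
{"fn": "send_rows", "kwargs": {
  "series": [
    [[0, -0.37, 0.05], [0, 0, 0], 0.6],
    [[0, -0.37, 0.08], [0, 0, 0], 0.6],
    [[0, -0.36, 0.08], [0, 0, 0], 0.6],
    [[0, -0.36, 0.12], [0, 0, 0], 0.6],
    [[0, -0.35, 0.12], [0, 0, 0], 0.6]
  ]
}}

```text
clock: 22.8
position: [0.6357, 0.1016, 0.1145]
tool_rot: [[0.073, 0.997, 0.016], [0.997, -0.073, -0.0], [0.001, 0.016, -1.0]]
contact_force: [8.9, -0.5, 2.1]
gripper_width: 0.0091
gripper_force: 30.0
```

Call:
{"fn": "send_rows", "kwargs": {
  "series": [
    [[0, -0.34, 0.15], [0, 0, 0], 0.6],
    [[0, -0.34, 0.16], [0, 0, 0], 0.6],
    [[0, -0.33, 0.18], [0, 0, 0], 0.6],
    [[0, -0.32, 0.19], [0, 0, 0], 0.6],
    [[0, 0, 0], [0, 0, 0], 0.6]
  ]
}}

```text
clock: 23.3
position: [0.6213, 0.1027, 0.1086]
tool_rot: [[0.073, 0.997, 0.014], [0.997, -0.073, 0.0], [0.001, 0.014, -1.0]]
contact_force: [4.7, -0.2, 6.5]
gripper_width: 0.0086
gripper_force: 30.0
```

```bash
python3 d.py .5829 .1055 .0435 -4.2
```

```text
t 23.3 pos [0.6213 0.1027 0.1086] yaw -4.18 F [ 4.7 -0.2  6.5] w 0.0086 30.00096023082733
shift cm (now axes) [-0.01 -3.94  6.46] (target axes) [-0.01 -3.85  6.51] turn [ 0.78 -0.06  0.02]
```

Call:
{"fn": "send_rows", "kwargs": {
  "series": [
    [[0, -0.31, 0.22], [0, 0, 0], 0.6],
    [[0, -0.3, 0.22], [0, 0, 0], 0.6],
    [[0, -0.28, 0.25], [0, 0, 0], 0.6],
    [[0, -0.28, 0.25], [0, 0, 0], 0.6],
    [[0, -0.26, 0.27], [0, 0, 0], 0.6]
  ]
}}

```text
clock: 23.8
position: [0.6057, 0.104, 0.0958]
tool_rot: [[0.073, 0.997, 0.01], [0.997, -0.073, 0.0], [0.001, 0.01, -1.0]]
contact_force: [2.3, -0.1, 6.0]
gripper_width: 0.0089
gripper_force: 30.0
```

Call:
{"fn": "send_rows", "kwargs": {
  "series": [
    [[0, -0.25, 0.28], [0, 0, 0], 0.6],
    [[0, -0.23, 0.3], [0, 0, 0], 0.6],
    [[0, -0.22, 0.3], [0, 0, 0], 0.6],
    [[0, -0.2, 0.32], [0, 0, 0], 0.6],
    [[0, 0, 0], [0, 0, 0], 0.6]
  ]
}}

```text
clock: 24.3
position: [0.5935, 0.105, 0.0796]
tool_rot: [[0.072, 0.997, 0.0], [0.997, -0.072, 0.001], [0.001, 0.0, -1.0]]
contact_force: [1.0, 1.0, -0.2]
gripper_width: 0.0092
gripper_force: 30.0
```

```bash
python3 d.py .5829 .1055 .0435 -4.2
```

```text
t 24.3 pos [0.5935 0.105  0.0796] yaw -4.15 F [ 1.   1.  -0.2] w 0.0092 29.999557435512543
shift cm (now axes) [-0.03 -1.07  3.61] (target axes) [-0.03 -1.07  3.61] turn [ 0.01 -0.03  0.05]
```

Call:
{"fn": "send_rows", "kwargs": {
  "series": [
    [[0, -0.19, 0.32], [0, 0, 0], 0.6],
    [[0, -0.17, 0.34], [0, 0, 0], 0.6],
    [[0, -0.16, 0.34], [0, 0, 0], 0.6],
    [[0, -0.13, 0.35], [0, 0, 0], 0.6],
    [[0, -0.13, 0.35], [0, 0, 0], 0.6]
  ]
}}

```text
clock: 24.8
position: [0.5859, 0.1056, 0.0628]
tool_rot: [[0.073, 0.997, 0.0], [0.997, -0.073, 0.001], [0.001, 0.0, -1.0]]
contact_force: [0.6, 3.5, -1.7]
gripper_width: 0.0085
gripper_force: 30.0
```

Call:
{"fn": "send_rows", "kwargs": {
  "series": [
    [[0, -0.1, 0.36], [0, 0, 0], 0.6],
    [[0, -0.09, 0.37], [0, 0, 0], 0.6],
    [[0, -0.06, 0.3], [0, 0, 0], 0.6],
    [[0, 0, 0], [0, 0, 0], 0.6],
    [[0, 0, 0], [0, 0, 0], 0.6]
  ]
}}

```text
clock: 25.3
position: [0.5834, 0.1058, 0.0526]
tool_rot: [[0.072, 0.997, -0.0], [0.997, -0.072, 0.001], [0.001, -0.0, -1.0]]
contact_force: [1.4, 4.6, -5.4]
gripper_width: 0.0084
gripper_force: 30.0
```

```bash
python3 d.py .5829 .1055 .0457 -4.2
```

```text
t 25.3 pos [0.5834 0.1058 0.0526] yaw -4.16 F [ 1.4  4.6 -5.4] w 0.0084 29.99794900417328
shift cm (now axes) [-0.03 -0.04  0.69] (target axes) [-0.03 -0.04  0.69] turn [-0.01 -0.04  0.04]
```

Call:
{"fn": "send_rows", "kwargs": {
  "series": [
    [[0.03, -0.02, 0.2], [0, 0, 0], 0.6],
    [[0, -0.01, 0.2], [0, 0, 0], 0.6],
    [[0, 0, 0.1], [0, 0, 0], 0.6],
    [[0, 0, 0], [0, 0, 0], 0.6]
  ]
}}

```text
clock: 25.7
position: [0.5828, 0.1059, 0.0478]
tool_rot: [[0.073, 0.997, -0.001], [0.997, -0.073, 0.0], [0.0, -0.001, -1.0]]
contact_force: [-1.9, 5.7, -3.9]
gripper_width: 0.009
gripper_force: 30.0
```

Call:
{"fn": "send_rows", "kwargs": {
  "series": [
    [[0, 0, 0.1], [0, 0, 0], 0.6],
    [[0, 0, 0], [0, 0, 0], 0.6],
    [[0, 0, 0], [0, 0, 0], 0.6]
  ]
}}

```text
clock: 26.0
position: [0.5828, 0.1058, 0.047]
tool_rot: [[0.073, 0.997, -0.001], [0.997, -0.073, 0.0], [0.0, -0.001, -1.0]]
contact_force: [-1.9, 4.7, -3.4]
gripper_width: 0.0091
gripper_force: 30.0
```

```bash
python3 d.py .5829 .1055 .0457 -4.2
```

```text
t 26.0 pos [0.5828 0.1058 0.047 ] yaw -4.16 F [-1.9  4.7 -3.4] w 0.0091 29.997705817222595
shift cm (now axes) [-0.03  0.02  0.13] (target axes) [-0.03  0.02  0.13] turn [-0.05 -0.01  0.04]
```

Call:
{"fn": "send_rows", "kwargs": {
  "series": [
    [[0, 0, 0.1], [0, 0, 0], 0.6],
    [[0, 0, 0], [0, 0, 0], 0.6],
    [[0, 0, 0], [0, 0, 0], 0.6]
  ]
}}

```text
clock: 26.3
position: [0.5828, 0.1058, 0.0467]
tool_rot: [[0.073, 0.997, -0.001], [0.997, -0.073, 0.0], [0.0, -0.001, -1.0]]
contact_force: [-2.9, 4.7, -0.4]
gripper_width: 0.0088
gripper_force: 30.0
```

Call:
{"fn": "send_rows", "kwargs": {
  "series": [
    [[0, 0, 0.1], [0, 0, 0], 0.6],
    [[0, 0, 0], [0, 0, 0], 0.6],
    [[0, 0, 0], [0, 0, 0], 0.6]
  ]
}}

```text
clock: 26.6
position: [0.5828, 0.1059, 0.0466]
tool_rot: [[0.073, 0.997, -0.0], [0.997, -0.073, 0.0], [0.0, -0.0, -1.0]]
contact_force: [-4.7, 4.6, 1.8]
gripper_width: 0.009
gripper_force: 30.0
```

The feet have stopped on the plate (z no longer falls and the force reverses). I open gently and leave.

Call:
{"fn": "send_rows", "kwargs": {
  "series": [
    [[0, 0, 0], [0, 0, 0], 1.4],
    [[0, 0, 0], [0, 0, 0], 2.2],
    [[0, 0, 0], [0, 0, 0], 3],
    [[0, 0, 0], [0, 0, 0], 3],
    [[0, 0, 0], [0, 0, 0], 3]
  ]
}}

```text
clock: 27.1
position: [0.5838, 0.1052, 0.0456]
tool_rot: [[0.073, 0.997, 0.002], [0.997, -0.073, -0.001], [-0.0, 0.002, -1.0]]
contact_force: [-0.0, 0.1, -0.8]
gripper_width: 0.03
gripper_force: 0.0
```

Call:
{"fn": "send_rows", "kwargs": {
  "series": [
    [[0, 0, -1], [0, 0, 0], 3],
    [[0, 0, -2], [0, 0, 0], 3],
    [[0, 0, -4], [0, 0, 0], 3],
    [[0, 0, -4], [0, 0, 0], 3],
    [[0, 0, -4], [0, 0, 0], 3]
  ]
}}

```text
clock: 27.6
position: [0.5832, 0.1056, 0.1977]
tool_rot: [[0.073, 0.997, 0.002], [0.997, -0.073, -0.0], [-0.0, 0.002, -1.0]]
contact_force: [1.2, -0.3, 0.0]
gripper_width: 0.0303
gripper_force: 0.0
```

Call:
{"fn": "send_rows", "kwargs": {
  "series": [
    [[-4.5, 0, 0], [0, 0, 0], 3],
    [[-4.5, 0, 0], [0, 0, 0], 3],
    [[-4.5, 0, 0], [0, 0, 0], 3],
    [[-4.5, 0, 0], [0, 0, 0], 3],
    [[0, 0, 0], [0, 0, 0], 3]
  ]
}}

```text
clock: 28.1
position: [0.5699, -0.0791, 0.1963]
tool_rot: [[0.08, 0.997, 0.002], [0.997, -0.08, -0.003], [-0.003, 0.002, -1.0]]
contact_force: [-0.0, 0.4, 0.8]
gripper_width: 0.0301
gripper_force: 0.0
```

```bash
python3 d.py .5829 .1055 .0457 -4.2
python3 - <<'E'
from h import *
im={n:viewer.get_image(n) for n in P}
A=cv2.resize(im["side"][230:390,210:410],(600,480),interpolation=2);B=cv2.resize(im["top"][180:325,200:340],(464,480),interpolation=2)
cv2.imwrite("pics/s5.png",cv2.resize(np.hstack([A,B]),(800,361)))
a=np.radians(-4.6);ye=lambda i:i[...,2]-i[...,0]
print(fit({"side":im["side"]},(.5775,.106,a),.14,.06,.018,ye,3,lambda X:X[0]>-.005 or X[1]>.029))
E
```

```text
t 28.1 pos [ 0.5699 -0.0791  0.1963] yaw -4.57 F [-0.   0.4  0.8] w 0.0301 0.0
shift cm (now axes) [18.55 -0.2  15.  ] (target axes) [18.51 -0.05 15.06] turn [ 0.12  0.16 -0.37]
(array([ 0.57701573,  0.10469864, -0.0690163 ]), np.float64(0.21349916637488808), 34)
```

View pics/s5.png

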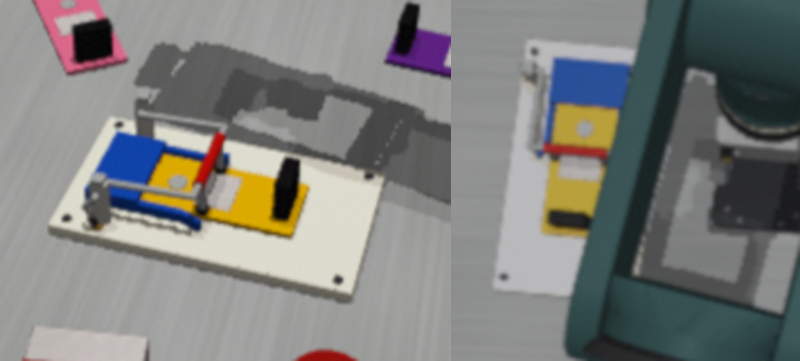

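The crop shows the clip shut, red bar at (212,165) with both feet on the plate. The plate has not moved and the robot is clear.

```bash
python3 -c "
from bench import r
print(r.finish_job())"
```

```text
the job is handed in; nothing more can be done
None
```

I handed the job in at about 28 s: the yellow plate is home against the sprung stop (about 7 N at most while pushing) and released there, the clip was eased down until it rested on the plate, and the carton, bottle and jar were not touched; no verdict was returned.

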